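Bolt the heel block into the marking jig and punch it

TASK

Take the wooden heel block that has the low step (ledge) at one end out of the rack and seat it flat in the pocket of the steel marking jig with its ledge away from the jig's tall back wall, first drawing the jig's bolt back if it is in the way (the block will have to be put down on the way - the mat is free - and gripped across its other faces, since the rack and the jig leave different sides free). Then slide the bolt fully home over the ledge into its keeper, and after that push the spring-loaded punch slide to the end of its stroke, towards the block, and let it spring all the way back. Leave the other two blocks and everything else on the bench where they are.

Things in the scene. Friction and masses are not known exactly. Their poses are not given: they have to be found in the camera images.
- heel_block: Wooden heel block to load, 0.3 kg, in any bay of the rack. Origin: centre of the underside; x along its length, towards the ledge. Base 104 (x) x 46 (y) x 20 mm high; on it the body, x from -52 to +8 mm, 46 mm wide, its darker top face at 85 mm. The last 44 mm at +x is a bare ledge 20 mm high.
- heel_grip (a point): On heel_block at x = -22, y = 0, z = +75 mm of its frame: middle of the body, 10 mm below the top, for gripping across its x (60 mm) or its y (46 mm). In the rack only its x faces are free to the fingers, in the jig only its y faces, so it must be set down and gripped anew on the way.
- ledge (a point): Point on the top of heel_block's ledge: x = +30, y = 0, z = +20 mm in the heel_block's frame.
- rack: Fixed grey-painted rack, base 130 (x) x 204 (y) x 10 mm; origin: centre of the underside. Three bays side by side, centres at y = -64, 0, +64 mm, each 56 mm wide between partitions 8 mm thick, 116 mm long, 108 mm high over the bench; open at both x ends. Blocks stand on its floor (10 mm up), their x along the rack's x (within 0.05 rad), ledge to +x.
- mat: Fixed black rubber mat, 160 (x) x 150 (y) x 3 mm, bare; origin: centre of the underside. A free place to set the block down.
- jig: Fixed steel marking jig, base plate 12 mm thick, z up. Origin: below the pocket's centre, on the bench. A tall back wall stands at -x of the pocket: inner face x = -56 mm, 10 mm thick, 60 mm wide, up to z = 114 mm, its top flared backward. The bolt crosses the pocket along y at x = +30 mm; the punch slide runs along x at y = 0 behind the wall, from x = -167 to -66 mm.
- pocket (a point): Centre of the jig's pocket floor: jig x = 0, y = 0, z = 12 mm, axes as the jig. The seated heel_block's origin is here, its x along the jig's x, with 4 mm play each way in x and y. Low rails at y = +-27 mm and a low lip at x = +56 mm stand 14 mm over the floor; their flared tops reach 21 mm over it and about 10 mm outward.
- keeper (a point): Middle of the keeper bracket that the bolt enters: jig x = +30, y = -54, z = 43 mm. The bracket spans y = -44 to -64 mm, up to z = 60 mm. On the other side a like bracket (y = 42 to 52 mm, up to z = 60) and an open channel (y = 60 to 174 mm, up to z = 43) guide the bolt.
- bolt (a joint): Bolt travel, m: 0 drawn back (tip at jig y = +40 mm, clear of the pocket), 0.090 fully home (tip at y = -50 mm, in the keeper). Grows towards jig -y; stays where left, friction about 2 N. Starts from 0 to 0.060; above about 0.010 it is in the way of a block being lowered in. Home, it passes 4 mm above the seated ledge. Rod 14 mm thick, 145 mm long.
- bolt_knob (a point): Centre of the top of the bolt's upright handle post: 14 x 14 mm in section, top 100 mm above the bench, standing free from 62 mm up. Lies at jig x = +30 mm, jig y = 152 mm minus the bolt's travel.
- punch (a joint): Travel of the punch slide, m: 0 rest, 0.040 end of stroke. Grows towards the jig's +x (towards the block); a spring (2.6 N at rest, 8 N at the end) brings it back when let go. At the end the tip just reaches the block's back face and may push a loosely seated block a few mm against the front lip.
- punch_knob (a point): Centre of the top of the punch slide's upright handle post: 14 x 14 mm, top 100 mm above the bench, standing free from 53 mm up. Lies at jig y = 0, jig x = -140 mm plus the punch's travel.
- plain_block: Bystander in the rack: like the heel block but without ledge, 104 x 46 mm, 70 mm high. Origin: centre of the underside.
- tall_block: Bystander in the rack: 66 x 46 mm, 100 mm high, no ledge. Origin: centre of the underside.
- hammer: Bystander: hammer, 240 mm long, lying along its x; origin about the middle.
- glue: Bystander: white bottle, 52 mm across, 120 mm high; origin: centre of the underside.
- tin: Bystander: plain steel can, 68 mm across, 60 mm high; origin: centre of the underside.
- jar: Bystander: amber jar, 52 mm across, 55 mm high; origin: centre of the underside.
- brush: Bystander: brush, 180 mm long, lying along its x; origin about the middle.
- wax: Bystander: cork-brown wax bar, 90 x 50 x 30 mm; origin: centre of the underside.
There are look-alikes about, which are no part of the job. What is shaped like the heel_block but red is not meant.

How it is judged (in metres and radians):
On the way, in this order (a step that is already met when the one before it is completed fails the run):
1. the heel block sits flat in the jig's pocket, ledge to the front, let go, the bolt not over it yet (x of heel_block in the frame of jig between -0.007 and 0.007 m and y of heel_block in the frame of jig between -0.007 and 0.007 m and z of heel_block in the frame of jig between 0.008 and 0.0155 m and angle between heel_block's own z axis and vertical below 0.08 rad and x of ledge in the frame of jig above 0.015 m and value of joint bolt below 0.03 m and contact force between the fingers and heel_block below 0.2 N), for 0.2 s.
2. the bolt is fully home in its keeper over the seated block (x of heel_block in the frame of jig between -0.007 and 0.007 m and y of heel_block in the frame of jig between -0.007 and 0.007 m and z of heel_block in the frame of jig between 0.008 and 0.0155 m and angle between heel_block's own z axis and vertical below 0.08 rad and x of ledge in the frame of jig above 0.015 m and value of joint bolt above 0.083 m), for 0.2 s.
3. the punch slide is pushed to the end of its stroke with the block bolted in (all of step 2 and value of joint punch above 0.036 m), for 0.05 s.
At the end, for the whole second after the job is handed in: The heel block lies at rest in the pocket (within 7 mm of its seat in x and y, flat on the floor, ledge to the front), the bolt is home (travel over 83 mm of 90), the punch slide has been to its end (over 36 mm of 40) and is back (under 4 mm) (all of step 2 and value of joint punch below 0.004 m and linear speed of heel_block below 0.02 m/s); the robot touches nothing.
It fails at once if another block or a bystander was moved by more than 30 mm (distance of any of plain_block, tall_block, hammer, glue, tin, jar, brush, wax from where it was at the start of the episode above 0.03 m).
It also fails if it takes over 72 s, if anything falls off the work surface, if the arm or the gripper's body presses on something with over 40 N, if the wrist force passes 120 N, or if a joint passes its speed limit or range.

ROBOT

A 6-joint arm with a two-finger parallel gripper is mounted at the origin on the work surface. World frame = base frame: x ahead of the robot, y to its left, z up, the work surface at z = 0. Lengths are in mm, angles in rad, forces in N, time in s.
With the tool pointing down it reaches from about 275 to 750 mm from the base axis. Payload 10.2 kg.
Tool frame: the origin (TCP) lies midway between the tips of the shut fingers; the grasp point (between the pads) lies 19 mm behind it; z points along the fingers, y is the line along which they close (so a half turn about z gives the same grasp; the last joint's range is limited). The gripper opens to 85 mm and grips with 20 to 120 N. Pads are 22 mm wide; open, the fingers measure 114 mm over their backs; the gripper's body (76 mm by 85 mm) begins 54 mm behind the grasp point. The pads swing forward as they close: fully open they stand 13 mm farther back than shut.
Start: joints at [1.08, 0.313, 1.498, -0, 1.331, -0.223], TCP at [138.933, 506.289, 200.494] pointing down, gripper open.
Joint ranges: [-2.94, 2.94], [-0.97, 2.17], [0.19, 2.56], [-1.23, 4.37], [0.02, 3.11], [-2.88, 2.88]. Speed limits (rad/s): [2.39, 2.39, 3.01, 3.14, 3.14, 3.14].

INTERFACE

Orientations are given as a unit quaternion [w, x, y, z].
In Python, from rig import sense, capture, finish_job, find_in, place_of gives the robot as it stands. The module is installed in compiled form; this text tells all that it offers.
- The arm moves only by the shell command python3 -m jog 'ROWS' [FORCE]. ROWS is JSON, a list of rows, each an object of numbers: "tx", "ty", "tz": the shift along the tool's x, y, z in mm; "ax", "ay", "az": the turn, a rotation vector about the tool's x, y, z in rad; "jaw": the closure, from -1 (fully open) to 1 (shut), so that 0 is half open. In form: [{"tx": .., "ty": .., "tz": .., "ax": .., "ay": .., "az": .., "jaw": ..}, ...]. A call has 1 to 5 rows; each row shifts and turns the commanded pose from where the row before left it, along the tool's axes as they then stand; what a row does not reach is not made up. A row lasts 1/8 s, in which the tool goes at most 62.5 mm and 10.7 degrees, less where a joint would pass 70% of its speed; a pose out of reach is approached as far as the arm can. A call with a gripper value outside its range is refused whole. The fingers move at their own pace and stop on an object; FORCE is the grip in N (left out, the last holds). Time passes only in rows, so rows that do not move let the fingers close. It gives the time, the measured TCP pose, the force, the opening and the grip force at its end, in the units of the state.
- sense(): the state, without advancing time (a new reading comes with each control period).
- capture(name): name is "scene" or "top" or "wrist"; returns a dict with "color" (480x640x3 uint8, red, green, blue), "depth" (480x640 float32, mm along the optical axis (not along the pixel's ray), 0 where there is no reading), "fx", "fy", "cx", "cy" (pixels), "camera_from_world" (4x4, takes a point from world to camera coordinates); the wrist camera has in their place "mount" (4x4, takes a point from camera to tool coordinates, whose origin is the TCP and whose axes are the flange's). Camera axes: x right, y up, looking along -z (the intrinsics and any distortion apply to the point x, -y, -z); pixel columns grow to the right and rows downward; lengths in mm; the calibration is good to about 2 mm. The wrist camera is an equidistant fisheye: a pixel r from the principal point sees the ray r / f radians off the axis. A picture is of the moment at which its call begins: read the wrist's pose just before it.
- finish_job(): hands the job in; it is judged then, once.
Trained networks look in the newest picture that a camera, given by its name, has taken for a name from the list of things; names that differ only in an ending like _2 or _b are one class to them, and where a whole thing is asked for, a point or a joint stands for the part that bears it (a point fixed in the world has none). Each returns a list of dicts, best first, with "conf" (0 to 1); they miss things now and then, are a little off and sometimes report something else, mostly with a low value. They report only what shows in the picture. A call takes as long as a camera call. They do not tell look-alikes from the thing itself.
- find_in(query, camera): "centre" ([column, row] in pixels, amid what is visible of it).
- place_of(query, camera): "centre" ([column, row] in pixels: a listed point, or the origin of a listed thing).
The state is a dict: "time_s": time; "joints": joint angles; "dq": joint speeds; "tau": joint torques, N m; "eef_pos": TCP position; "ee_rot": TCP orientation; "force": force on the tool from outside, world axes, zero at the start; "wrist_torque": the same for the moment, N m; "grip_width": opening from 0.0 (shut) to 1.0 (fully open); "grip_force": force on a finger pad.
Only numpy, scipy, OpenCV 4.12 (cv2) and the standard library are available. Lean on these libraries where they do the work, as an engineer would, in place of code of your own. Each camera call takes 0.05 s, during which the arm holds its last target. There are 200 camera calls.

## Working session

There is one attempt and no reset: what is moved stays moved. The work goes in short steps, Python scripts to look and compute and a shell command to move; the robot and the scene stay as the last step left them, time stands still between calls to the robot, and variables do not carry over. Pictures are saved under pics/ and viewed, at most 14 in all, crops included, and the job is handed in when it is done.

```bash
mkdir -p pics; cat > h.py <<'E'
import numpy as np, cv2
from rig import sense, capture, finish_job, find_in, place_of
from scipy.spatial.transform import Rotation as R
def world(c,px,d=None,z=None):
    u,v=px; T=np.linalg.inv(c["camera_from_world"])
    r=np.array([(u-c["cx"])/c["fx"],-(v-c["cy"])/c["fy"],-1.0])
    o=T[:3,3]; w=T[:3,:3]@r
    if z is not None: return o+w*(z-o[2])/w[2]
    if d is None:
        p=c["depth"][int(v)-2:int(v)+3,int(u)-2:int(u)+3]; d=np.median(p[p>0]) if (p>0).any() else np.nan
    return o+w*d
def tool():
    s=sense(); q=s["ee_rot"]; return np.array(s["eef_pos"]),R.from_quat([q[1],q[2],q[3],q[0]]).as_matrix()
E
python3 - <<'E'
from h import *
np.set_printoptions(precision=1,suppress=True)
s=sense(); print(s)
for n in ("scene","top"):
    c=capture(n); cv2.imwrite(f"pics/{n}0.png",c["color"][:,:,::-1])
    print(n,[k for k in c],"campos",np.linalg.inv(c["camera_from_world"])[:3,3])
    for q in ["heel_block","heel_grip","ledge","rack","mat","jig","pocket","keeper","bolt_knob","punch_knob","plain_block","tall_block","hammer","glue","tin","jar","brush","wax"]:
        for r in place_of(q,n)[:3]:
            if r["conf"]>.2: print(q,round(r["conf"],2),np.array(r["centre"]),world(c,r["centre"]))
E
```

```text
{'time_s': 0.0, 'joints': array([ 1.1,  0.3,  1.5,  0. ,  1.3, -0.2]), 'dq': array([ 0., -0., -0.,  0., -0., -0.]), 'tau': array([ -0. , -41.2, -26. ,  -0. ,   0. ,  -0. ]), 'eef_pos': array([138.8, 506. , 199.9]), 'ee_rot': array([-0. ,  0.1,  1. , -0. ]), 'force': array([-1. ,  0.2,  0. ]), 'wrist_torque': array([ 0. ,  0.1, -0. ]), 'grip_force': 0.0, 'grip_width': 0.9996425264377282}
scene ['color', 'depth', 'fx', 'fy', 'cx', 'cy', 'camera_from_world'] campos [1393.   512.   731.2]
heel_block 0.88 [460.1 403.5] [740.4 383.5  27.2]
heel_block 0.65 [490.1 324.3] [517.4 363.4  29.3]
heel_block 0.35 [355.1 249.9] [401.6  -5.7  10.4]
heel_grip 0.95 [456.6 373.3] [736.3 367.1  84.7]
heel_grip 0.73 [492.9 284.9] [477.6 344.7  93.7]
ledge 0.93 [496.4 322.7] [503.9 372.1  27.8]
ledge 0.64 [484.9 393.1] [687.3 409.9  18.9]
ledge 0.48 [319.5 359.3] [781.4 131.8  27.2]
rack 0.89 [456.8 320.7] [553.4 306.8  37.9]
mat 0.84 [356.1 275.5] [482.9  43.    1. ]
jig 0.69 [252.6 258.9] [ 606.1 -160.9   41.3]
pocket 0.56 [252.2 252.2] [ 603.1 -163.3   57.1]
pocket 0.28 [382.8 370.5] [745.1 242.1  29.1]
[... 1254 characters left out ...]
67 [414.9 236.2] [ 558.8 -210.    12.7]
keeper 0.74 [441.8 229.6] [ 571.7 -260.6   61. ]
bolt_knob 0.91 [369.  215.8] [ 596.3 -100.6  100. ]
punch_knob 0.53 [413.5 301.6] [ 418.5 -195.4   99. ]
plain_block 0.72 [213.3 234.9] [552.8 229.1  79.9]
tall_block 0.69 [185.8 252.4] [514.4 279.3 110.3]
tall_block 0.31 [176.3 329.5] [343.9 318.7  25.8]
hammer 0.7 [175.8 328.5] [346.1 319.9  25.6]
glue 0.84 [270.3 149.2] [737.8 110.6  79.7]
glue 0.46 [413.8 237.2] [ 556.5 -207.6   12.7]
tin 0.89 [345.8 155. ] [731.  -51.4  60.2]
jar 0.58 [328.8 314.1] [385.8 -19.2  55.7]
jar 0.26 [212.1 233.2] [556.4 231.7  80.4]
brush 0.66 [501.7 233.1] [ 568.  -402.1   19.6]
wax 0.55 [223.2 168.8] [702.5 220.3  29.9]
```

View pics/scene0.png

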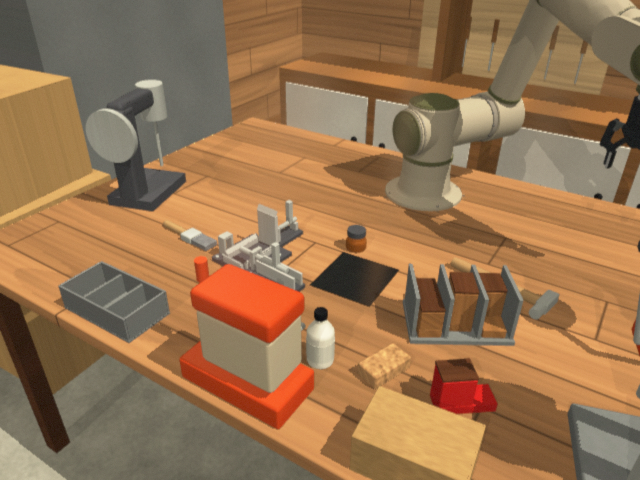

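View pics/top0.png

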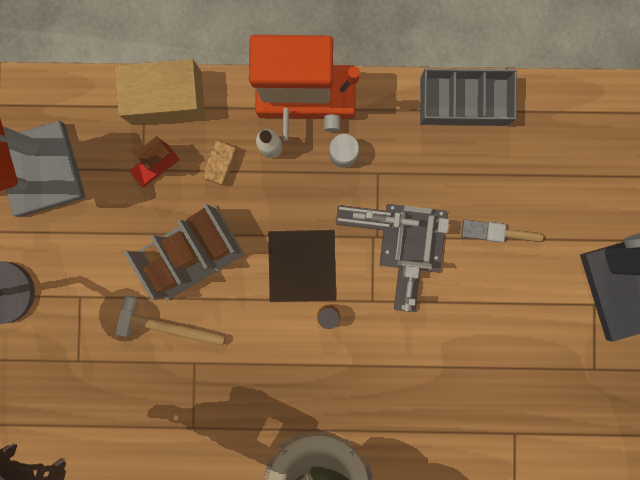

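Scene shows the rack with three brown blocks at (430,305), (462,298), (492,292). The red look-alike is at (460,385), the jig at (262,250), and the mat at (355,278). In the top view the blocks are at (210,233), (180,250) and (158,272), the red one is at (155,162), and the jig is at (413,237) with its bolt knob to the left and its punch at the bottom.

Candidates for the heel block: three rack blocks and the red one, which is excluded. A close crop of the rack should settle it.

```bash
python3 - <<'E'
from h import *
np.set_printoptions(precision=1,suppress=True)
a=cv2.imread("pics/scene0.png")[255:355,395:555]; b=cv2.imread("pics/top0.png")[195:310,115:255]
c=cv2.imread("pics/top0.png")[190:320,330:460]
I=cv2.INTER_CUBIC
cv2.imwrite("pics/crop.png",np.hstack([cv2.resize(a,(400,300),interpolation=I),cv2.resize(b,(400,300),interpolation=I)]))
t=capture("top"); v,u=np.mgrid[190:320,110:460]
d=t["depth"][v,u]; T=np.linalg.inv(t["camera_from_world"])
P=np.stack([(u-t["cx"])/t["fx"]*d,-(v-t["cy"])/t["fy"]*d,-d],-1)@T[:3,:3].T+T[:3,3]
np.save("P.npy",P)
x,y,z=P[...,0],P[...,1],P[...,2]
def blob(m,lo):
    n,l,st,ce=cv2.connectedComponentsWithStats(m.astype(np.uint8))
    for i in range(1,n):
        if st[i,4]>=lo:
            p=P[l==i]; r=cv2.minAreaRect(p[:,:2].astype(np.float32)); print(st[i,4],p[:,2].mean(),r)
R0=(y>150)
for lo,hi in((20,40),(70,85),(88,99),(106,113)):
    print("rack z",lo,hi); blob(R0&(z>lo)&(z<hi),15)
J=(y<-40)
for lo,hi in((38,48),(55,65),(92,104),(108,120)):
    print("jig z",lo,hi); blob(J&(z>lo)&(z<hi),6)
print("mat"); blob((z>1.7)&(z<6)&(y<130)&(y>-40),200)
E
```

```text
rack z 20 40
70 29.36291915002939 ((566.64892578125, 209.50192260742188), (113.26394653320312, 6.537344455718994), 28.679655075073242)
195 30.301553492319538 ((512.5055541992188, 375.3017883300781), (33.97142028808594, 29.898874282836914), 30.83826446533203)
40 29.445297994704543 ((501.742431640625, 394.670654296875), (36.352718353271484, 2.167128324508667), 31.56625747680664)
15 27.85503956186505 ((509.46002197265625, 217.71739196777344), (0.8983065485954285, 29.151514053344727), 34.60659408569336)
17 30.6087181422992 ((493.158447265625, 238.91717529296875), (18.94447135925293, 3.4798219203948975), 21.40273094177246)
16 30.41169380843243 ((491.02227783203125, 283.2140808105469), (0.8361477851867676, 32.328826904296875), 30.225196838378906)
36 28.60253608095125 ((465.86834716796875, 297.79449462890625), (33.596275329589844, 5.097634315490723), 22.17164421081543)
19 30.69906980421256 ((422.9374084472656, 346.677001953125), (14.307421684265137, 5.265249252319336), 10.390205383300781)
285 25.18634884424478 ((390.8913269042969, 417.5240478515625), (51.230003356933594, 62.15768051147461),
[... 3851 characters left out ...]
329406738, 29.56452751159668), 83.5362777709961)
136 60.175086613927576 ((581.7412109375, -262.5533752441406), (20.644554138183594, 30.15220832824707), 83.33325958251953)
jig z 92 104
42 98.84330125252087 ((599.2113647460938, -100.7089614868164), (13.075342178344727, 14.274569511413574), 88.27352142333984)
48 99.25299881045419 ((418.6026916503906, -190.66986083984375), (13.575180053710938, 13.720287322998047), 79.54988861083984)
jig z 108 120
96 112.84922191449664 ((496.3760986328125, -199.97982788085938), (58.21684646606445, 9.472061157226562), 84.04438781738281)
mat
3021 3.695441615834218 ((492.1787414550781, 47.727073669433594), (201.32322692871094, 173.14064025878906), 2.596187114715576)
```

View pics/crop.png

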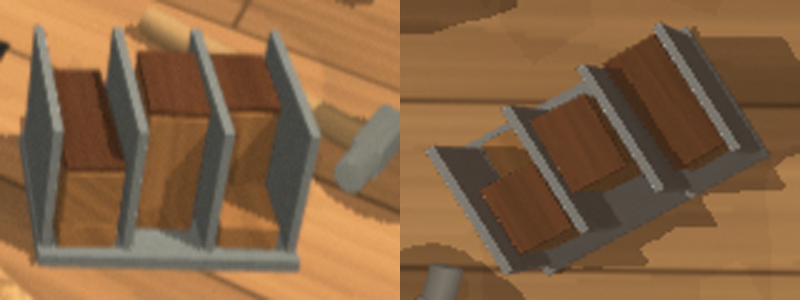

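The heel block is the one in the +y bay, at top view (158,272) and crop right (525,208). Its body is 60x47 with the top at z=95, and a bare ledge at z=30 shows at its +x end. The middle block is 67 long (tall), the other is 105 long (plain). 

Fits from the top view:
- Jig origin is about (557.8,-206), yaw -0.109, and four features agree with this.
- Bolt travel is about 43 mm, so the bolt is in the way.

```bash
cat >> h.py <<'E'
J0=np.array([557.8,-206.0]); JY=-0.109
def jig(x,y):
    c,s=np.cos(JY),np.sin(JY); return J0+[c*x-s*y,s*x+c*y]
def plan(x,y,z,ang):
    "turn az first (tool y to world angle ang mod pi), then shift in the turned frame"
    p,M=tool(); a=np.arctan2(M[1,1],M[0,1]); d=(ang-a+np.pi/2)%np.pi-np.pi/2
    Rz=R.from_euler('z',d).as_matrix()@M
    # level the tool
    X=np.array([Rz[0,0],Rz[1,0],0]);X/=np.linalg.norm(X);Z=np.array([0,0,-1.]);N=np.c_[X,np.cross(Z,X),Z]
    rv=R.from_matrix(M.T@N).as_rotvec(); s=sense()
    print("tcp",p.round(1),"ang",a.round(3),"turn",rv.round(3),"shift",(N.T@(np.array([x,y,z])-p)).round(1),"grip",round(float(s["grip_width"]),3),round(float(s["grip_force"]),1),"F",np.round(s["force"],1),"j",np.round(s["joints"],2),"t",round(s["time_s"],2))
E
python3 -c "
from h import *
plan(467.5,339.1,180,.532)"
```

```text
tcp [138.9 506.3 200.5] ang 1.303 turn [0.    0.    0.771] shift [-310.8  198.3   20.5] grip 1.002 0.0 F [-1.  -0.   0.3] j [ 1.08  0.31  1.5  -0.    1.33 -0.22] t 1.95
```

```bash
python3 -m jog '[{"az":0.154,"jaw":-1},{"az":0.154},{"az":0.154},{"az":0.154},{"az":0.155}]' 40 | tail -c 300
python3 -m jog '[{"tx":-39,"ty":25},{"tx":-39,"ty":25},{"tx":-39,"ty":25},{"tx":-39,"ty":25},{"tx":-39,"ty":25}]' | tail -c 300
python3 -m jog '[{"tx":-39,"ty":25},{"tx":-39,"ty":25},{"tx":-38,"ty":23},{"tz":20},{}]' | tail -c 300
python3 - <<'E'
from h import *
np.set_printoptions(precision=1,suppress=True)
plan(467.5,339.1,66,.532)
p,M=tool(); c=capture("wrist"); cv2.imwrite("pics/w1.png",c["color"][:,:,::-1])
def wr(px,z):
    x=(px[0]-c["cx"]); y=(px[1]-c["cy"]); r=np.hypot(x,y); th=r/c["fx"]
    ray=np.array([np.sin(th)*x/r,-np.sin(th)*y/r,-np.cos(th)]); m=c["mount"]
    o=M@m[:3,3]+p; w=M@(m[:3,:3]@ray); return o+w*(z-o[2])/w[2]
for q in place_of("heel_grip","wrist")[:3]: print(q, wr(q["centre"],85))
E
```

```text
tcp [138.9 506.3 200.5] ang 1.303 turn [0.  0.  0.8] shift [-310.8  198.3  134.5] grip 1.002 0.0 F [-1.  -0.   0.3] j [ 1.1  0.3  1.5 -0.   1.3 -0.2] t 1.95schema error: expected keys tx, ty, tz, ax, ay, az, jaw
schema error: expected keys tx, ty, tz, ax, ay, az, jaw
schema error: expected keys tx, ty, tz, ax, ay, az, jaw
```

View pics/w1.png

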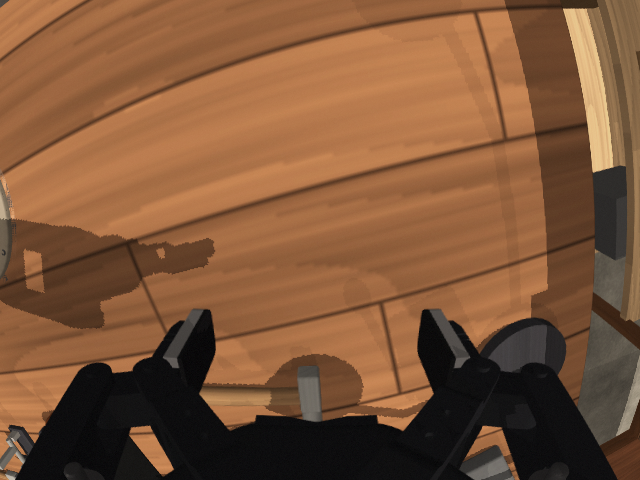

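The wrist view is from the start pose, with the fingers at (190,340) and (440,340) and the hammer under them. The moves were refused because every row needs all seven keys.

```bash
cat >> h.py <<'E'
def wcap(n=None):
    p,M=tool(); c=capture("wrist")
    if n: cv2.imwrite(f"pics/{n}.png",c["color"][:,:,::-1])
    return p,M,c
def wr(w,px,z):
    p,M,c=w; x=px[0]-c["cx"]; y=px[1]-c["cy"]; r=np.hypot(x,y); th=r/c["fx"]
    ray=np.array([np.sin(th)*x/r,-np.sin(th)*y/r,-np.cos(th)]); m=c["mount"]
    o=M@m[:3,3]+p; d=M@(m[:3,:3]@ray); return (o+d*(z-o[2])/d[2]).round(1)
E
python3 -m jog '[{"tx":0,"ty":0,"tz":0,"ax":0,"ay":0,"az":0.154,"jaw":-1},{"tx":0,"ty":0,"tz":0,"ax":0,"ay":0,"az":0.154,"jaw":-1},{"tx":0,"ty":0,"tz":0,"ax":0,"ay":0,"az":0.154,"jaw":-1},{"tx":0,"ty":0,"tz":0,"ax":0,"ay":0,"az":0.154,"jaw":-1},{"tx":0,"ty":0,"tz":0,"ax":0,"ay":0,"az":0.155,"jaw":-1}]' 40
python3 -m jog '[{"tx":-39,"ty":25,"tz":0,"ax":0,"ay":0,"az":0,"jaw":-1},{"tx":-39,"ty":25,"tz":0,"ax":0,"ay":0,"az":0,"jaw":-1},{"tx":-39,"ty":25,"tz":0,"ax":0,"ay":0,"az":0,"jaw":-1},{"tx":-39,"ty":25,"tz":0,"ax":0,"ay":0,"az":0,"jaw":-1},{"tx":-39,"ty":25,"tz":0,"ax":0,"ay":0,"az":0,"jaw":-1}]' | tail -c 200
python3 -m jog '[{"tx":-39,"ty":25,"tz":0,"ax":0,"ay":0,"az":0,"jaw":-1},{"tx":-39,"ty":25,"tz":0,"ax":0,"ay":0,"az":0,"jaw":-1},{"tx":-38,"ty":23,"tz":0,"ax":0,"ay":0,"az":0,"jaw":-1},{"tx":0,"ty":0,"tz":20,"ax":0,"ay":0,"az":0,"jaw":-1},{"tx":0,"ty":0,"tz":0,"ax":0,"ay":0,"az":0,"jaw":-1}]' | tail -c 200
python3 - <<'E'
from h import *
plan(467.5,339.1,66,.532)
w=wcap("w2")
for q in place_of("heel_grip","wrist")[:3]: print(q, wr(w,q["centre"],85))
E
```

```text
time_s: 2.68
eef_pos: [138.9, 506.3, 200.5]
ee_rot: [0.0, 0.499, 0.867, 0.0]
force: [-0.3, -0.8, -1.0]
grip_width: 0.999
grip_force: 0.0
time_s: 3.3
eef_pos: [346.8, 400.8, 200.6]
ee_rot: [0.0, 0.496, 0.868, 0.0]
force: [-0.3, 1.3, -0.9]
grip_width: 1.003
grip_force: 0.0
time_s: 3.92
eef_pos: [466.9, 338.2, 179.2]
ee_rot: [-0.001, 0.497, 0.868, -0.001]
force: [0.2, 0.3, 0.0]
grip_width: 0.999
grip_force: 0.0
tcp [466.9 338.2 179.2] ang 0.531 turn [-0.003 -0.    -0.001] shift [  0.5   1.  113.2] grip 0.999 0.0 F [0.2 0.3 0. ] j [ 0.42  0.44  1.37  0.    1.33 -0.11] t 3.92
{'centre': [549.5, 336.5], 'conf': 0.86} [720.5 363.7  85. ]
{'centre': [317.4, 233.2], 'conf': 0.75} [467.8 337.5  85. ]
```

View pics/w2.png

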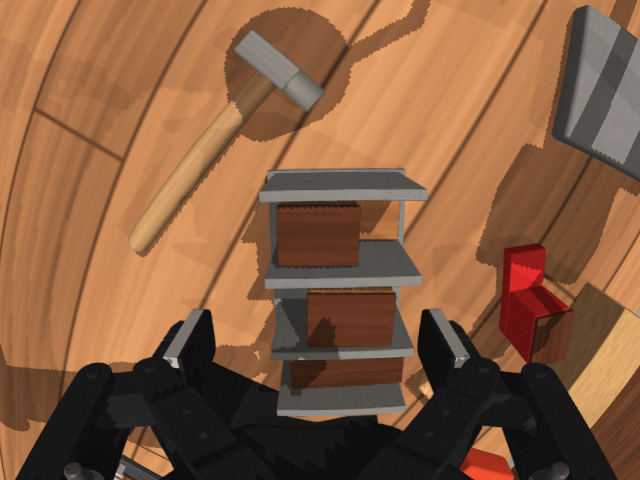

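The wrist view confirms the block at (317,235) midway between the fingers, giving (467.8,337.5) against (467.5,339.1) from the top camera. Going down to grip it.

```bash

python3 -m jog '[{"tx":0.5,"ty":1,"tz":30,"ax":0,"ay":0,"az":0,"jaw":-1},{"tx":0,"ty":0,"tz":30,"ax":0,"ay":0,"az":0,"jaw":-1},{"tx":0,"ty":0,"tz":30,"ax":0,"ay":0,"az":0,"jaw":-1},{"tx":0,"ty":0,"tz":25,"ax":0,"ay":0,"az":0,"jaw":-1},{"tx":0,"ty":0,"tz":5,"ax":0,"ay":0,"az":0,"jaw":-1}]' | grep -v time
python3 -m jog '[{"tx":0,"ty":0,"tz":0,"ax":0,"ay":0,"az":0,"jaw":1},{"tx":0,"ty":0,"tz":0,"ax":0,"ay":0,"az":0,"jaw":1},{"tx":0,"ty":0,"tz":0,"ax":0,"ay":0,"az":0,"jaw":1},{"tx":0,"ty":0,"tz":0,"ax":0,"ay":0,"az":0,"jaw":1},{"tx":0,"ty":0,"tz":0,"ax":0,"ay":0,"az":0,"jaw":1}]' 50
```

```text
eef_pos: [467.3, 339.9, 60.1]
ee_rot: [-0.0, 0.496, 0.868, -0.001]
force: [0.7, -0.9, 0.5]
grip_width: 1.003
grip_force: 0.0
time_s: 5.28
eef_pos: [470.1, 340.7, 64.2]
ee_rot: [0.002, 0.496, 0.868, 0.003]
force: [-4.0, -0.7, 18.2]
grip_width: 0.006
grip_force: 9.0
```

```bash
python3 - <<'E'
from h import *
c=capture("scene"); a=c["color"][180:400,340:600,::-1]; b=capture("wrist")["color"][:,:,::-1]
cv2.imwrite("pics/x.png",np.hstack([cv2.resize(a,(400,338)),cv2.resize(b,(400,338))]))
E
```

```text
(no output)
```

View pics/x.png

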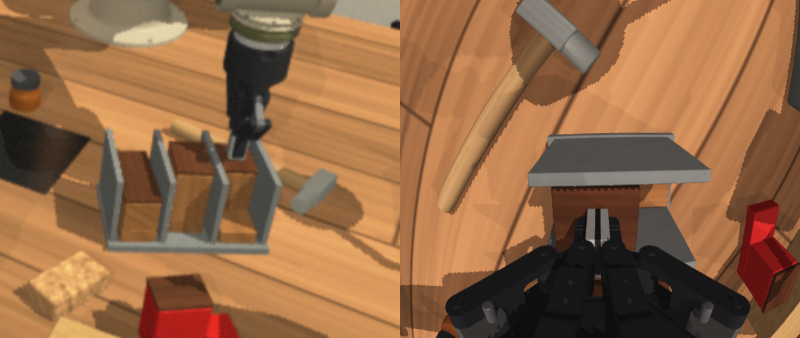

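```bash
python3 - <<'E'
from h import *
np.set_printoptions(precision=0,suppress=True)
c=capture("scene"); cv2.imwrite("pics/x2.png",cv2.resize(c["color"][225:325,440:560,::-1],(720,600),interpolation=cv2.INTER_CUBIC))
for v in range(255,312,4):
    print(v,[tuple(world(c,(u,v)).round(0).astype(int)) for u in range(484,509,4)])
E
```

```text
255 [(np.int64(230), np.int64(263), np.int64(-2)), (np.int64(455), np.int64(319), np.int64(143)), (np.int64(489), np.int64(333), np.int64(167)), (np.int64(488), np.int64(340), np.int64(169)), (np.int64(494), np.int64(348), np.int64(175)), (np.int64(507), np.int64(357), np.int64(185)), (np.int64(513), np.int64(365), np.int64(192))]
259 [(np.int64(249), np.int64(269), np.int64(-1)), (np.int64(247), np.int64(278), np.int64(1)), (np.int64(487), np.int64(334), np.int64(157)), (np.int64(487), np.int64(341), np.int64(160)), (np.int64(513), np.int64(353), np.int64(179)), (np.int64(523), np.int64(362), np.int64(188)), (np.int64(521), np.int64(368), np.int64(188))]
263 [(np.int64(267), np.int64(275), np.int64(0)), (np.int64(266), np.int64(284), np.int64(3)), (np.int64(483), np.int64(335), np.int64(146)), (np.int64(497), np.int64(345), np.int64(157)), (np.int64(518), np.int64(356), np.int64(174)), (np.int64(525), np.int64(364), np.int64(180)), (np.int64(522), np.int64(370), np.int64(181))]
267 [(np.int64(282), np.int64(280), np.int64(-1)), (np.int64(283), np.int64(289), np.int64(2)), (np.int64(
[... 3140 characters left out ...]
 (np.int64(480), np.int64(381), np.int64(65))]
307 [(np.int64(549), np.int64(351), np.int64(89)), (np.int64(501), np.int64(349), np.int64(56)), (np.int64(494), np.int64(355), np.int64(53)), (np.int64(489), np.int64(362), np.int64(53)), (np.int64(486), np.int64(369), np.int64(54)), (np.int64(476), np.int64(375), np.int64(50)), (np.int64(484), np.int64(383), np.int64(59))]
311 [(np.int64(549), np.int64(352), np.int64(80)), (np.int64(499), np.int64(350), np.int64(44)), (np.int64(493), np.int64(357), np.int64(44)), (np.int64(490), np.int64(364), np.int64(44)), (np.int64(486), np.int64(371), np.int64(45)), (np.int64(473), np.int64(376), np.int64(39)), (np.int64(486), np.int64(385), np.int64(51))]
```

View pics/x2.png

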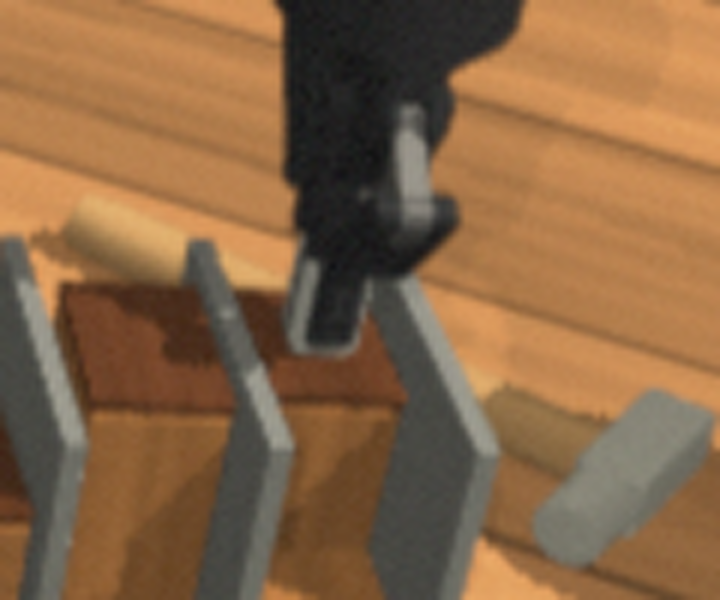

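The shut fingertips rest on the block's top face at z≈95 while the reported TCP z is 64. The reported z is therefore about 31 mm below the true tip height. I'll treat true tip z as reported + 31, raise, open, and go lower with force checks.

```bash

python3 -m jog '[{"tx":0,"ty":0,"tz":-25,"ax":0,"ay":0,"az":0,"jaw":1},{"tx":0,"ty":0,"tz":-10,"ax":0,"ay":0,"az":0,"jaw":-1},{"tx":0,"ty":0,"tz":0,"ax":0,"ay":0,"az":0,"jaw":-1},{"tx":0,"ty":0,"tz":0,"ax":0,"ay":0,"az":0,"jaw":-1},{"tx":0,"ty":0,"tz":0,"ax":0,"ay":0,"az":0,"jaw":-1}]' 
python3 - <<'E'
from h import *
plan(467.5,339.1,27,.532)
w=wcap()
for q in place_of("heel_grip","wrist")[:2]: print(q, wr(w,q["centre"],85))
c=capture("top"); 
for q in place_of("heel_grip","top")[:2]: print(q, world(c,q["centre"],z=85))
E
```

```text
time_s: 6.05
eef_pos: [467.6, 339.5, 94.8]
ee_rot: [-0.0, 0.496, 0.868, -0.001]
force: [1.4, 0.5, 0.1]
grip_width: 0.843
grip_force: 0.0
tcp [467.6 339.5  94.8] ang 0.532 turn [-0.001 -0.    -0.   ] shift [-0.3 -0.3 67.8] grip 0.843 0.0 F [1.4 0.5 0.1] j [ 0.43  0.53  1.47 -0.    1.15 -0.11] t 6.05
{'centre': [317.0, 279.3], 'conf': 0.81} [468.8 338.1  85. ]
{'centre': [587.0, 385.2], 'conf': 0.72} [709.2 362.4  85. ]
{'centre': [154.4, 153.5], 'conf': 0.92} [724.53728398 357.13619411  85.        ]
{'centre': [157.3, 274.9], 'conf': 0.89} [466.14691812 345.34615165  85.        ]
```

```bash

python3 -m jog '[{"tx":0,"ty":0,"tz":0,"ax":0,"ay":0,"az":0,"jaw":-1},{"tx":0,"ty":0,"tz":15,"ax":0,"ay":0,"az":0,"jaw":-1},{"tx":0,"ty":0,"tz":15,"ax":0,"ay":0,"az":0,"jaw":-1},{"tx":0,"ty":0,"tz":15,"ax":0,"ay":0,"az":0,"jaw":-1},{"tx":0,"ty":0,"tz":0,"ax":0,"ay":0,"az":0,"jaw":-1}]' 
python3 -m jog '[{"tx":0,"ty":0,"tz":12,"ax":0,"ay":0,"az":0,"jaw":-1},{"tx":0,"ty":0,"tz":9,"ax":0,"ay":0,"az":0,"jaw":-1},{"tx":0,"ty":0,"tz":0,"ax":0,"ay":0,"az":0,"jaw":1},{"tx":0,"ty":0,"tz":0,"ax":0,"ay":0,"az":0,"jaw":1},{"tx":0,"ty":0,"tz":0,"ax":0,"ay":0,"az":0,"jaw":1}]' 50 
python3 -m jog '[{"tx":0,"ty":0,"tz":0,"ax":0,"ay":0,"az":0,"jaw":1},{"tx":0,"ty":0,"tz":0,"ax":0,"ay":0,"az":0,"jaw":1}]'
```

```text
time_s: 6.88
eef_pos: [467.2, 339.2, 48.8]
ee_rot: [-0.001, 0.496, 0.868, -0.001]
force: [0.1, 0.0, -0.1]
grip_width: 1.002
grip_force: 0.0
time_s: 7.5
eef_pos: [468.1, 339.7, 29.8]
ee_rot: [0.0, 0.496, 0.868, 0.0]
force: [0.2, -0.5, -0.8]
grip_width: 0.692
grip_force: 54.5
time_s: 7.75
eef_pos: [468.1, 339.7, 29.7]
ee_rot: [0.0, 0.496, 0.868, 0.0]
force: [0.3, -0.4, 0.9]
grip_width: 0.698
grip_force: 54.5
```

The grip holds at 59 mm, which matches the block's 60 mm width. Lifting and carrying it to the mat.

```bash

python3 -m jog '[{"tx":0,"ty":0,"tz":-15,"ax":0,"ay":0,"az":0,"jaw":1},{"tx":0,"ty":0,"tz":-30,"ax":0,"ay":0,"az":0,"jaw":1},{"tx":0,"ty":0,"tz":-35,"ax":0,"ay":0,"az":0,"jaw":1},{"tx":0,"ty":0,"tz":-35,"ax":0,"ay":0,"az":0,"jaw":1},{"tx":0,"ty":0,"tz":-20,"ax":0,"ay":0,"az":0,"jaw":1}]' 
python3 - <<'E'
from h import *
plan(496,45,35,-.109)
w=wcap("w3"); c=capture("top")
print([ (q["conf"],world(c,q["centre"],z=3)) for q in place_of("mat","top")[:1]])
E
```

```text
time_s: 8.38
eef_pos: [468.2, 339.8, 167.3]
ee_rot: [0.001, 0.496, 0.868, 0.001]
force: [0.5, 0.4, -2.0]
grip_width: 0.695
grip_force: 54.5
tcp [468.2 339.8 167.3] ang 0.532 turn [ 0.003 -0.001  0.641] shift [-290.    59.7  132.3] grip 0.695 54.5 F [ 0.5  0.4 -2. ] j [ 0.43  0.45  1.38  0.    1.3  -0.11] t 8.38
[(0.97, array([492.1338095 ,  47.97156224,   3.        ]))]
```

View pics/w3.png

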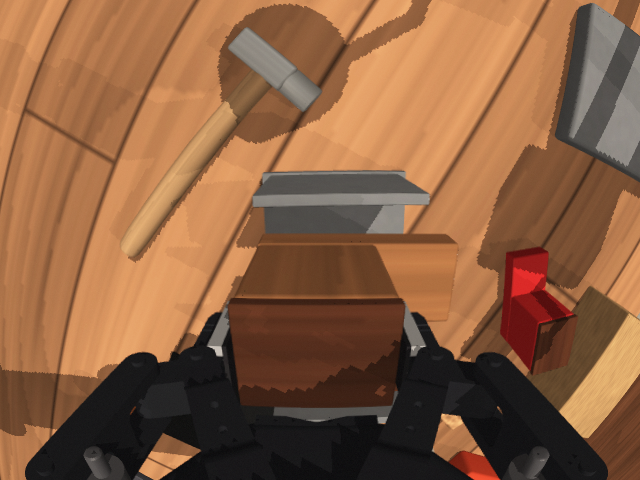

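The block is held between the fingers at (230-405,300-405) with its ledge to the right at (420,280), so towards +x. Turning and carrying it over the mat.

```bash

python3 -m jog '[{"tx":0,"ty":0,"tz":0,"ax":0,"ay":0,"az":0.16,"jaw":1},{"tx":0,"ty":0,"tz":0,"ax":0,"ay":0,"az":0.16,"jaw":1},{"tx":0,"ty":0,"tz":0,"ax":0,"ay":0,"az":0.16,"jaw":1},{"tx":0,"ty":0,"tz":0,"ax":0,"ay":0,"az":0.16,"jaw":1},{"tx":-30,"ty":5,"tz":0,"ax":0,"ay":0,"az":0,"jaw":1}]' >/dev/null
python3 -m jog '[{"tx":-45,"ty":9,"tz":0,"ax":0,"ay":0,"az":0,"jaw":1},{"tx":-45,"ty":9,"tz":0,"ax":0,"ay":0,"az":0,"jaw":1},{"tx":-45,"ty":9,"tz":0,"ax":0,"ay":0,"az":0,"jaw":1},{"tx":-45,"ty":9,"tz":0,"ax":0,"ay":0,"az":0,"jaw":1},{"tx":-45,"ty":9,"tz":0,"ax":0,"ay":0,"az":0,"jaw":1}]' >/dev/null
python3 -m jog '[{"tx":-35,"ty":4,"tz":0,"ax":0,"ay":0,"az":0,"jaw":1},{"tx":0,"ty":0,"tz":40,"ax":0,"ay":0,"az":0,"jaw":1},{"tx":0,"ty":0,"tz":40,"ax":0,"ay":0,"az":0,"jaw":1},{"tx":0,"ty":0,"tz":40,"ax":0,"ay":0,"az":0,"jaw":1},{"tx":0,"ty":0,"tz":10,"ax":0,"ay":0,"az":0,"jaw":1}]' 
python3 -m jog '[{"tx":0,"ty":0,"tz":0,"ax":0,"ay":0,"az":0,"jaw":1}]' >/dev/null
python3 -c "
from h import *
plan(490,45,23,-.109)"
```

```text
time_s: 10.4
eef_pos: [488.4, 45.8, 32.0]
ee_rot: [-0.002, 0.744, 0.668, -0.002]
force: [0.6, 0.6, -1.4]
grip_width: 0.696
grip_force: 54.9
tcp [490.3  45.5  34.6] ang -0.108 turn [-0.001 -0.     0.001] shift [-0.6 -0.3 11.6] grip 0.695 54.9 F [-0.2  0.2 -1.1] j [-0.15  0.45  1.79 -0.    0.91 -0.04] t 10.53
```

```bash

python3 -m jog '[{"tx":0,"ty":0,"tz":5,"ax":0,"ay":0,"az":0,"jaw":1},{"tx":0,"ty":0,"tz":4,"ax":0,"ay":0,"az":0,"jaw":1},{"tx":0,"ty":0,"tz":3,"ax":0,"ay":0,"az":0,"jaw":1},{"tx":0,"ty":0,"tz":0,"ax":0,"ay":0,"az":0,"jaw":1},{"tx":0,"ty":0,"tz":0,"ax":0,"ay":0,"az":0,"jaw":1}]' 
```

```text
time_s: 11.15
eef_pos: [490.5, 45.5, 22.7]
ee_rot: [0.0, 0.744, 0.668, 0.0]
force: [-0.0, 1.2, 0.7]
grip_width: 0.693
grip_force: 55.4
```

```bash

python3 -m jog '[{"tx":0,"ty":0,"tz":1,"ax":0,"ay":0,"az":0,"jaw":1},{"tx":0,"ty":0,"tz":0,"ax":0,"ay":0,"az":0,"jaw":-1},{"tx":0,"ty":0,"tz":0,"ax":0,"ay":0,"az":0,"jaw":-1},{"tx":0,"ty":0,"tz":0,"ax":0,"ay":0,"az":0,"jaw":-1},{"tx":0,"ty":0,"tz":0,"ax":0,"ay":0,"az":0,"jaw":-1}]' 
python3 -m jog '[{"tx":0,"ty":0,"tz":-15,"ax":0,"ay":0,"az":0,"jaw":-1},{"tx":0,"ty":0,"tz":-35,"ax":0,"ay":0,"az":0,"jaw":-1},{"tx":0,"ty":0,"tz":-40,"ax":0,"ay":0,"az":0,"jaw":-1},{"tx":0,"ty":0,"tz":-15,"ax":0,"ay":0,"az":0,"jaw":-1},{"tx":0,"ty":0,"tz":0,"ax":0,"ay":0,"az":0,"jaw":0}]' 
python3 - <<'E'
from h import *
print(jig(30,109)); x,y=jig(30,109)
plan(x,y,44,1.462)
E
```

```text
time_s: 11.78
eef_pos: [490.4, 45.5, 21.4]
ee_rot: [-0.0, 0.744, 0.668, -0.0]
force: [0.1, -0.3, 0.8]
grip_width: 0.998
grip_force: 0.0
time_s: 12.4
eef_pos: [490.6, 45.5, 127.1]
ee_rot: [0.001, 0.744, 0.668, 0.0]
force: [-0.1, -0.8, 0.1]
grip_width: 0.816
grip_force: 0.0
[ 599.47944899 -100.91040236]
tcp [490.6  45.5 127.1] ang -0.108 turn [ 1.00e-03  1.00e-03 -1.57e+00] shift [-124.1 -133.7   83.1] grip 0.816 0.0 F [-0.1 -0.8  0.1] j [-0.15  0.31  1.7  -0.    1.13 -0.04] t 12.4
```

```bash

python3 -m jog '[{"tx":0,"ty":0,"tz":0,"ax":0,"ay":0,"az":-0.175,"jaw":0},{"tx":0,"ty":0,"tz":0,"ax":0,"ay":0,"az":-0.175,"jaw":0},{"tx":0,"ty":0,"tz":0,"ax":0,"ay":0,"az":-0.175,"jaw":0},{"tx":0,"ty":0,"tz":0,"ax":0,"ay":0,"az":-0.175,"jaw":0},{"tx":0,"ty":0,"tz":0,"ax":0,"ay":0,"az":-0.175,"jaw":0}]' >/dev/null
python3 -m jog '[{"tx":0,"ty":0,"tz":0,"ax":0,"ay":0,"az":-0.175,"jaw":0},{"tx":0,"ty":0,"tz":0,"ax":0,"ay":0,"az":-0.175,"jaw":0},{"tx":0,"ty":0,"tz":0,"ax":0,"ay":0,"az":-0.175,"jaw":0},{"tx":0,"ty":0,"tz":0,"ax":0,"ay":0,"az":-0.17,"jaw":0}]' >/dev/null
python3 -m jog '[{"tx":-31,"ty":-33,"tz":0,"ax":0,"ay":0,"az":0,"jaw":0},{"tx":-31,"ty":-33,"tz":0,"ax":0,"ay":0,"az":0,"jaw":0},{"tx":-31,"ty":-34,"tz":0,"ax":0,"ay":0,"az":0,"jaw":0},{"tx":-31,"ty":-34,"tz":0,"ax":0,"ay":0,"az":0,"jaw":0},{"tx":0,"ty":0,"tz":0,"ax":0,"ay":0,"az":0,"jaw":0}]' 
python3 - <<'E'
from h import *
x,y=jig(30,109)
plan(x,y,44,1.462)
w=wcap("w4")
for n,z in (("bolt_knob",100),("punch_knob",100),("keeper",43),("pocket",12),("heel_grip",78)):
  for q in place_of(n,"wrist")[:2]: print(n,q, wr(w,q["centre"],z))
for n in ("bolt_knob","punch_knob","keeper","pocket"):
    x,y={"bolt_knob":(30,109),"punch_knob":(-140,0),"keeper":(30,-54),"pocket":(0,0)}[n]; print(n,jig(x,y))
E
```

```text
time_s: 14.15
eef_pos: [599.2, -103.3, 123.9]
ee_rot: [-0.001, 0.056, 0.998, 0.0]
force: [-0.7, 1.1, -0.5]
grip_width: 0.498
grip_force: 0.0
tcp [ 599.2 -103.3  123.9] ang 1.459 turn [ 0.001 -0.003 -0.003] shift [-0.   2.4 79.9] grip 0.498 0.0 F [-0.7  1.1 -0.5] j [-0.36  0.56  1.33 -0.    1.25 -1.82] t 14.15
bolt_knob {'centre': [317.9, 265.3], 'conf': 0.63} [ 598.  -102.8  100. ]
keeper {'centre': [116.6, 239.9], 'conf': 0.96} [ 582.5 -262.1   43. ]
pocket {'centre': [183.7, 194.4], 'conf': 0.74} [ 559.4 -207.9   12. ]
heel_grip {'centre': [523.0, 71.4], 'conf': 0.58} [491.4  41.9  78. ]
bolt_knob [ 599.47944899 -100.91040236]
punch_knob [ 418.6308469 -190.7701994]
keeper [ 581.74760972 -262.94305918]
pocket [ 557.8 -206. ]
```

View pics/w4.png

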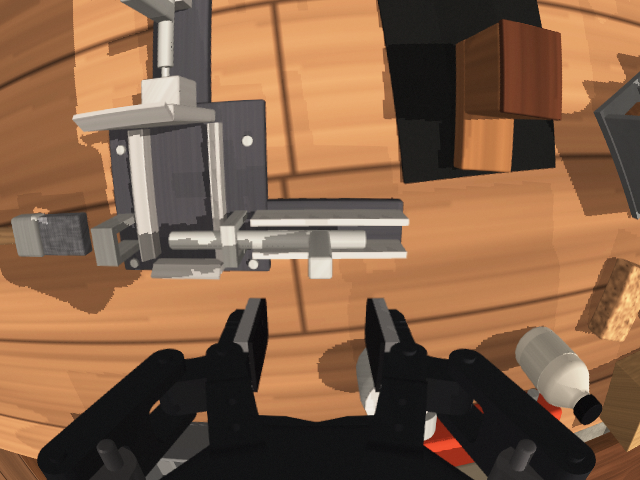

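Post top shows at (319,268), midway between the fingers, and the block stands on the mat at (515,95). Wrist positions agree within 2 mm. Going down to grip the bolt post.

```bash

python3 -m jog '[{"tx":0,"ty":2,"tz":30,"ax":0,"ay":0,"az":0,"jaw":0},{"tx":0,"ty":0,"tz":28,"ax":0,"ay":0,"az":0,"jaw":0},{"tx":0,"ty":0,"tz":14,"ax":0,"ay":0,"az":0,"jaw":0},{"tx":0,"ty":0,"tz":6,"ax":0,"ay":0,"az":0,"jaw":0},{"tx":0,"ty":0,"tz":0,"ax":0,"ay":0,"az":0,"jaw":0}]' 
python3 -m jog '[{"tx":0,"ty":0,"tz":0,"ax":0,"ay":0,"az":0,"jaw":1},{"tx":0,"ty":0,"tz":0,"ax":0,"ay":0,"az":0,"jaw":1},{"tx":0,"ty":0,"tz":0,"ax":0,"ay":0,"az":0,"jaw":1}]' 30
python3 -m jog '[{"tx":0,"ty":0,"tz":0,"ax":0,"ay":0,"az":0,"jaw":1},{"tx":0,"ty":0,"tz":0,"ax":0,"ay":0,"az":0,"jaw":1}]'
```

```text
time_s: 15.08
eef_pos: [599.5, -99.2, 49.0]
ee_rot: [0.0, 0.054, 0.999, -0.0]
force: [0.7, 0.4, 1.1]
grip_width: 0.504
grip_force: 0.0
time_s: 15.45
eef_pos: [599.7, -99.4, 49.4]
ee_rot: [0.001, 0.054, 0.999, -0.0]
force: [-0.5, -1.0, 5.0]
grip_width: 0.158
grip_force: 31.6
time_s: 15.7
eef_pos: [599.7, -99.4, 49.4]
ee_rot: [0.001, 0.054, 0.999, -0.0]
force: [-1.0, -0.4, 5.8]
grip_width: 0.155
grip_force: 31.6
```

```bash

python3 -m jog '[{"tx":0,"ty":8,"tz":0,"ax":0,"ay":0,"az":0,"jaw":1},{"tx":0,"ty":10,"tz":0,"ax":0,"ay":0,"az":0,"jaw":1},{"tx":0,"ty":10,"tz":0,"ax":0,"ay":0,"az":0,"jaw":1},{"tx":0,"ty":8,"tz":0,"ax":0,"ay":0,"az":0,"jaw":1},{"tx":0,"ty":0,"tz":0,"ax":0,"ay":0,"az":0,"jaw":1}]' 
python3 -m jog '[{"tx":0,"ty":3,"tz":0,"ax":0,"ay":0,"az":0,"jaw":1},{"tx":0,"ty":2,"tz":0,"ax":0,"ay":0,"az":0,"jaw":1},{"tx":0,"ty":0,"tz":0,"ax":0,"ay":0,"az":0,"jaw":1}]'
```

```text
time_s: 16.32
eef_pos: [603.6, -62.8, 49.4]
ee_rot: [0.001, 0.054, 0.999, 0.0]
force: [-1.5, 1.2, 6.7]
grip_width: 0.157
grip_force: 31.6
time_s: 16.7
eef_pos: [604.0, -58.7, 49.4]
ee_rot: [0.001, 0.054, 0.999, -0.0]
force: [-1.9, -1.3, 5.5]
grip_width: 0.16
grip_force: 31.6
```

```bash

python3 -m jog '[{"tx":0,"ty":0,"tz":0,"ax":0,"ay":0,"az":0,"jaw":0},{"tx":0,"ty":0,"tz":0,"ax":0,"ay":0,"az":0,"jaw":0},{"tx":0,"ty":0,"tz":-20,"ax":0,"ay":0,"az":0,"jaw":0},{"tx":0,"ty":0,"tz":-30,"ax":0,"ay":0,"az":0,"jaw":0},{"tx":0,"ty":0,"tz":-30,"ax":0,"ay":0,"az":0,"jaw":-1}]' 
python3 -c "
from h import *
plan(490.4,45.5,22,1.462)"
```

```text
time_s: 17.32
eef_pos: [603.6, -58.3, 129.1]
ee_rot: [-0.0, 0.054, 0.999, 0.0]
force: [0.3, 0.2, 0.7]
grip_width: 0.697
grip_force: 0.0
tcp [603.6 -58.3 129.1] ang 1.462 turn [ 0.    -0.001  0.   ] shift [123.8  90.9 107.1] grip 0.697 0.0 F [0.3 0.2 0.7] j [-0.29  0.55  1.34  0.    1.26 -1.75] t 17.32
```

```bash

python3 -m jog '[{"tx":31,"ty":22.5,"tz":0,"ax":0,"ay":0,"az":0,"jaw":-1},{"tx":31,"ty":22.5,"tz":0,"ax":0,"ay":0,"az":0,"jaw":-1},{"tx":31,"ty":23,"tz":0,"ax":0,"ay":0,"az":0,"jaw":-1},{"tx":31,"ty":23,"tz":0,"ax":0,"ay":0,"az":0,"jaw":-1},{"tx":0,"ty":0,"tz":0,"ax":0,"ay":0,"az":0,"jaw":-1}]' >/dev/null
python3 - <<'E'
from h import *
plan(490.4,45.5,22,1.462)
w=wcap()
for n,z in (("heel_grip",78),):
  for q in place_of(n,"wrist")[:2]: print(n,q, wr(w,q["centre"],z))
c=capture("top"); v,u=np.mgrid[210:300,250:350]; d=c["depth"][v,u]; T=np.linalg.inv(c["camera_from_world"])
E
```

```text
tcp [489.   46.9 128.6] ang 1.464 turn [ 0.    -0.     0.002] shift [ -1.5  -1.2 106.6] grip 0.997 0.0 F [ 0.6  0.3 -0.2] j [-0.14  0.31  1.7   0.    1.13 -1.61] t 17.95
heel_grip {'centre': [608.5, 412.0], 'conf': 0.79} [718.6 354.4  78. ]
heel_grip {'centre': [313.6, 253.2], 'conf': 0.7} [489.8  44.5  78. ]
```

```bash

python3 -m jog '[{"tx":-1,"ty":-1,"tz":25,"ax":0,"ay":0,"az":0,"jaw":-1},{"tx":0,"ty":0,"tz":25,"ax":0,"ay":0,"az":0,"jaw":-1},{"tx":0,"ty":0,"tz":25,"ax":0,"ay":0,"az":0,"jaw":-1},{"tx":0,"ty":0,"tz":20,"ax":0,"ay":0,"az":0,"jaw":-1},{"tx":0,"ty":0,"tz":11,"ax":0,"ay":0,"az":0,"jaw":-1}]' 
python3 -c "
from h import *
plan(490.4,45.5,22,1.462)"
python3 -m jog '[{"tx":0,"ty":0,"tz":0,"ax":0,"ay":0,"az":0,"jaw":1},{"tx":0,"ty":0,"tz":0,"ax":0,"ay":0,"az":0,"jaw":1},{"tx":0,"ty":0,"tz":0,"ax":0,"ay":0,"az":0,"jaw":1},{"tx":0,"ty":0,"tz":0,"ax":0,"ay":0,"az":0,"jaw":1},{"tx":0,"ty":0,"tz":0,"ax":0,"ay":0,"az":0,"jaw":1}]' 50
python3 -c "
from h import *
plan(490.4,45.5,22,1.462)"
python3 -m jog '[{"tx":0,"ty":0,"tz":-20,"ax":0,"ay":0,"az":0,"jaw":1},{"tx":0,"ty":0,"tz":-30,"ax":0,"ay":0,"az":0,"jaw":1},{"tx":0,"ty":0,"tz":-35,"ax":0,"ay":0,"az":0,"jaw":1},{"tx":0,"ty":0,"tz":-35,"ax":0,"ay":0,"az":0,"jaw":1},{"tx":0,"ty":0,"tz":-10,"ax":0,"ay":0,"az":0,"jaw":1}]' 
python3 -c "
from h import *
x,y=jig(-22,0); print(x,y)
plan(x,y,33,1.462)"
```

```text
time_s: 18.73
eef_pos: [491.4, 43.8, 21.4]
ee_rot: [-0.001, 0.055, 0.998, 0.0]
force: [0.1, -0.4, 1.0]
grip_width: 0.999
grip_force: 0.0
tcp [491.4  43.8  21.4] ang 1.461 turn [-0.    -0.001 -0.001] shift [ 1.2  1.6 -0.6] grip 0.999 0.0 F [ 0.1 -0.4  1. ] j [-0.15  0.47  1.79 -0.    0.88 -1.61] t 18.73
time_s: 19.35
eef_pos: [491.9, 44.3, 23.3]
ee_rot: [0.001, 0.054, 0.999, -0.0]
force: [0.1, -0.0, 6.1]
grip_width: 0.533
grip_force: 51.9
tcp [491.9  44.3  23.3] ang 1.462 turn [-0.     0.002  0.   ] shift [1.6 1.  1.3] grip 0.533 51.9 F [ 0.1 -0.   6.1] j [-0.15  0.47  1.79 -0.    0.88 -1.61] t 19.35
time_s: 19.98
eef_pos: [491.8, 44.4, 153.9]
ee_rot: [0.001, 0.054, 0.999, -0.0]
force: [1.1, 0.7, -3.4]
grip_width: 0.533
grip_force: 52.2
535.9305616562528 -203.6067456196539
tcp [491.8  44.4 153.9] ang 1.462 turn [-0.     0.003  0.   ] shift [ -70.8 -241.7  120.9] grip 0.533 52.2 F [ 1.1  0.7 -3.4] j [-0.15  0.29  1.66  0.    1.19 -1.61] t 19.98
```

```bash

python3 -m jog '[{"tx":-14.5,"ty":-48,"tz":0,"ax":0,"ay":0,"az":0,"jaw":1},{"tx":-14.5,"ty":-48,"tz":0,"ax":0,"ay":0,"az":0,"jaw":1},{"tx":-14.5,"ty":-48,"tz":0,"ax":0,"ay":0,"az":0,"jaw":1},{"tx":-14.5,"ty":-48,"tz":0,"ax":0,"ay":0,"az":0,"jaw":1},{"tx":-14.5,"ty":-49,"tz":0,"ax":0,"ay":0,"az":0,"jaw":1}]' >/dev/null
python3 -m jog '[{"tx":0,"ty":0,"tz":25,"ax":0,"ay":0,"az":0,"jaw":1},{"tx":0,"ty":0,"tz":25,"ax":0,"ay":0,"az":0,"jaw":1},{"tx":0,"ty":0,"tz":25,"ax":0,"ay":0,"az":0,"jaw":1},{"tx":0,"ty":0,"tz":10,"ax":0,"ay":0,"az":0,"jaw":1},{"tx":0,"ty":0,"tz":0,"ax":0,"ay":0,"az":0,"jaw":1}]' 
python3 - <<'E'
from h import *
plan(537.7,-203,33,1.462)
w=wcap("w5")
E
```

```text
time_s: 21.22
eef_pos: [536.8, -202.8, 66.7]
ee_rot: [-0.001, 0.054, 0.999, 0.0]
force: [-0.2, 1.0, -2.0]
grip_width: 0.531
grip_force: 52.3
tcp [ 536.8 -202.8   66.7] ang 1.462 turn [ 0.001 -0.002  0.   ] shift [-0.9 -0.1 33.7] grip 0.531 52.3 F [-0.2  1.  -2. ] j [-0.57  0.55  1.51 -0.    1.08 -2.03] t 21.23
```

View pics/w5.png

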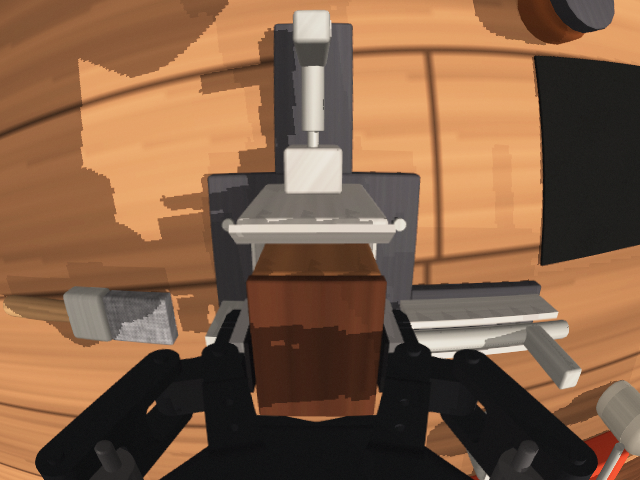

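The block hangs over the pocket, centred at column 317 against the wall at 314. The bolt is drawn back, with its knob at (565,370), and the back wall is at (314,230). Lowering it.

```bash

python3 -m jog '[{"tx":-1,"ty":0,"tz":6,"ax":0,"ay":0,"az":0,"jaw":1},{"tx":0,"ty":0,"tz":6,"ax":0,"ay":0,"az":0,"jaw":1},{"tx":0,"ty":0,"tz":6,"ax":0,"ay":0,"az":0,"jaw":1},{"tx":0,"ty":0,"tz":0,"ax":0,"ay":0,"az":0,"jaw":1}]' 
python3 -m jog '[{"tx":0,"ty":0,"tz":4,"ax":0,"ay":0,"az":0,"jaw":1},{"tx":0,"ty":0,"tz":4,"ax":0,"ay":0,"az":0,"jaw":1},{"tx":0,"ty":0,"tz":4,"ax":0,"ay":0,"az":0,"jaw":1},{"tx":0,"ty":0,"tz":3,"ax":0,"ay":0,"az":0,"jaw":1},{"tx":0,"ty":0,"tz":0,"ax":0,"ay":0,"az":0,"jaw":1}]' 
```

```text
time_s: 21.78
eef_pos: [537.9, -203.0, 49.0]
ee_rot: [-0.0, 0.054, 0.999, 0.0]
force: [0.1, 0.3, -1.7]
grip_width: 0.53
grip_force: 52.3
time_s: 22.4
eef_pos: [538.0, -203.1, 34.2]
ee_rot: [-0.0, 0.054, 0.999, 0.0]
force: [-0.4, 0.2, -2.9]
grip_width: 0.53
grip_force: 52.3
```

```bash

python3 -m jog '[{"tx":0,"ty":0,"tz":1,"ax":0,"ay":0,"az":0,"jaw":1},{"tx":0,"ty":0,"tz":1,"ax":0,"ay":0,"az":0,"jaw":1},{"tx":0,"ty":0,"tz":1,"ax":0,"ay":0,"az":0,"jaw":1},{"tx":0,"ty":0,"tz":0,"ax":0,"ay":0,"az":0,"jaw":1}]' 
```

```text
time_s: 22.9
eef_pos: [538.2, -203.2, 32.4]
ee_rot: [0.0, 0.054, 0.999, -0.0]
force: [-3.8, 1.5, 5.3]
grip_width: 0.534
grip_force: 53.3
```

Contact came at exactly the predicted height, so I'm releasing.

```bash

python3 -m jog '[{"tx":0,"ty":0,"tz":0,"ax":0,"ay":0,"az":0,"jaw":-1},{"tx":0,"ty":0,"tz":0,"ax":0,"ay":0,"az":0,"jaw":-1},{"tx":0,"ty":0,"tz":0,"ax":0,"ay":0,"az":0,"jaw":-1},{"tx":0,"ty":0,"tz":-20,"ax":0,"ay":0,"az":0,"jaw":-1},{"tx":0,"ty":0,"tz":-30,"ax":0,"ay":0,"az":0,"jaw":-1}]' >/dev/null
python3 -m jog '[{"tx":0,"ty":0,"tz":-35,"ax":0,"ay":0,"az":0,"jaw":-1},{"tx":-40,"ty":40,"tz":-10,"ax":0,"ay":0,"az":0,"jaw":0},{"tx":-10,"ty":60,"tz":0,"ax":0,"ay":0,"az":0,"jaw":0},{"tx":0,"ty":55,"tz":0,"ax":0,"ay":0,"az":0,"jaw":0},{"tx":0,"ty":0,"tz":0,"ax":0,"ay":0,"az":0,"jaw":0}]' 
python3 - <<'E'
from h import *
np.set_printoptions(precision=1,suppress=True)
plan(604,-58.7,49,1.462)
w=wcap("w6"); c=capture("top")
for q in place_of("bolt_knob","wrist")[:1]: print(q, wr(w,q["centre"],100))
v,u=np.mgrid[190:300,360:460]; d=c["depth"][v,u]; T=np.linalg.inv(c["camera_from_world"])
P=np.stack([(u-c["cx"])/c["fx"]*d,-(v-c["cy"])/c["fy"]*d,-d],-1)@T[:3,:3].T+T[:3,3]
rel=P[...,:2]-J0; cc,ss=np.cos(JY),np.sin(JY); jx=rel@[cc,ss]; jy=rel@[-ss,cc]; z=P[...,2]
for lo,hi in((90,104),(27,36)):
    m=(z>lo)&(z<hi)&(abs(jy)<24)&(jx>-54)&(jx<56); print(lo,m.sum(),z[m].mean(),np.percentile(jx[m],[1,50,99]),np.percentile(jy[m],[1,50,99]),
     np.polyfit(jx[m],z[m],1)[0],np.polyfit(jy[m],z[m],1)[0])
E
```

```text
time_s: 24.15
eef_pos: [604.9, -51.0, 126.4]
ee_rot: [-0.0, 0.052, 0.999, 0.0]
force: [0.6, -1.6, 0.5]
grip_width: 0.502
grip_force: 0.0
tcp [604.9 -51.  126.4] ang 1.467 turn [ 0. -0.  0.] shift [ 0.  -7.8 77.4] grip 0.502 0.0 F [ 0.6 -1.6  0.5] j [-0.3  0.6  1.3  0.   1.2 -1.7] t 24.15
{'centre': [300.1, 264.5], 'conf': 0.74} [603.1 -60.8 100. ]
90 618 97.2568052760448 [-51.  -21.8   7.8] [-20.8   1.6  23.8] -0.0036926965404853224 0.00021776449039330085
27 337 31.89868558741135 [11.6 32.2 52.3] [-20.5   1.6  23.4] 0.010494200292892409 -0.0007188520125310691
```

View pics/w6.png

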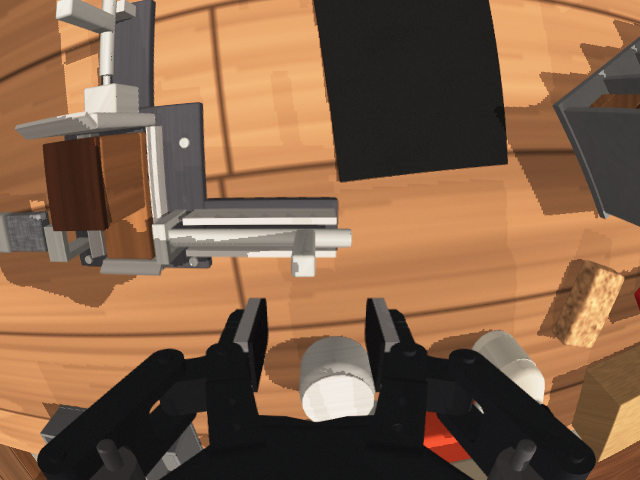

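The block is seated. Its top is at 97.3, level, centred at jig (0,1.6), with the ledge to the front at (125,190) in the image. Now gripping the bolt post at (303,262).

```bash

python3 -m jog '[{"tx":0,"ty":-8,"tz":30,"ax":0,"ay":0,"az":0.004,"jaw":0},{"tx":0,"ty":0,"tz":28,"ax":0,"ay":0,"az":0,"jaw":0},{"tx":0,"ty":0,"tz":14,"ax":0,"ay":0,"az":0,"jaw":0},{"tx":0,"ty":0,"tz":5,"ax":0,"ay":0,"az":0,"jaw":0},{"tx":0,"ty":0,"tz":0,"ax":0,"ay":0,"az":0,"jaw":0}]' 
python3 -m jog '[{"tx":0,"ty":0,"tz":0,"ax":0,"ay":0,"az":0,"jaw":1},{"tx":0,"ty":0,"tz":0,"ax":0,"ay":0,"az":0,"jaw":1},{"tx":0,"ty":0,"tz":0,"ax":0,"ay":0,"az":0,"jaw":1},{"tx":0,"ty":0,"tz":0,"ax":0,"ay":0,"az":0,"jaw":1}]' 30
python3 -m jog '[{"tx":0,"ty":-15,"tz":0,"ax":0,"ay":0,"az":0,"jaw":1},{"tx":0,"ty":-15,"tz":0,"ax":0,"ay":0,"az":0,"jaw":1},{"tx":0,"ty":-15,"tz":0,"ax":0,"ay":0,"az":0,"jaw":1},{"tx":0,"ty":-15,"tz":0,"ax":0,"ay":0,"az":0,"jaw":1},{"tx":0,"ty":-10,"tz":0,"ax":0,"ay":0,"az":0,"jaw":1}]' 
python3 -c "
from h import *
x,y=jig(30.5,62.8)
plan(x,y,49,1.462)"
```

```text
time_s: 24.92
eef_pos: [604.1, -62.8, 50.1]
ee_rot: [0.0, 0.057, 0.998, -0.0]
force: [0.6, -0.2, 1.0]
grip_width: 0.497
grip_force: 0.0
time_s: 25.42
eef_pos: [604.3, -62.4, 50.4]
ee_rot: [0.001, 0.056, 0.998, -0.0]
force: [-0.9, 1.5, 5.7]
grip_width: 0.155
grip_force: 31.5
time_s: 26.05
eef_pos: [596.8, -132.7, 50.5]
ee_rot: [0.001, 0.056, 0.998, -0.0]
force: [2.4, 2.6, 5.1]
grip_width: 0.154
grip_force: 31.4
tcp [ 596.8 -132.7   50.5] ang 1.458 turn [-0.     0.003 -0.004] shift [  0.4 -14.3   1.5] grip 0.154 31.4 F [2.4 2.6 5.1] j [-0.41  0.64  1.4   0.    1.09 -1.87] t 26.05
```

```bash

python3 -m jog '[{"tx":0,"ty":-8,"tz":0,"ax":0,"ay":0,"az":0,"jaw":1},{"tx":0,"ty":-5,"tz":0,"ax":0,"ay":0,"az":0,"jaw":1},{"tx":0,"ty":0,"tz":0,"ax":0,"ay":0,"az":0,"jaw":1}]' 
python3 -m jog '[{"tx":0,"ty":-2,"tz":0,"ax":0,"ay":0,"az":0,"jaw":1},{"tx":0,"ty":-2,"tz":0,"ax":0,"ay":0,"az":0,"jaw":1},{"tx":0,"ty":0,"tz":0,"ax":0,"ay":0,"az":0,"jaw":1}]' 
```

```text
time_s: 26.42
eef_pos: [595.4, -146.0, 50.5]
ee_rot: [0.002, 0.057, 0.998, -0.001]
force: [2.8, -2.1, 5.0]
grip_width: 0.151
grip_force: 31.4
time_s: 26.8
eef_pos: [595.2, -148.2, 50.5]
ee_rot: [0.002, 0.056, 0.998, 0.0]
force: [4.7, 3.9, 6.6]
grip_width: 0.152
grip_force: 31.6
```

```bash

python3 -m jog '[{"tx":0,"ty":-2,"tz":0,"ax":0,"ay":0,"az":0,"jaw":1},{"tx":0,"ty":0,"tz":0,"ax":0,"ay":0,"az":0,"jaw":1}]' 
python3 -m jog '[{"tx":0,"ty":2,"tz":0,"ax":0,"ay":0,"az":0,"jaw":1},{"tx":0,"ty":0,"tz":0,"ax":0,"ay":0,"az":0,"jaw":0},{"tx":0,"ty":0,"tz":0,"ax":0,"ay":0,"az":0,"jaw":0},{"tx":0,"ty":0,"tz":-20,"ax":0,"ay":0,"az":0,"jaw":0},{"tx":0,"ty":0,"tz":-30,"ax":0,"ay":0,"az":0,"jaw":0}]' 
python3 -m jog '[{"tx":0,"ty":0,"tz":-35,"ax":0,"ay":0,"az":0,"jaw":1},{"tx":0,"ty":0,"tz":0,"ax":0,"ay":0,"az":0,"jaw":1}]' >/dev/null
python3 - <<'E'
from h import *
np.set_printoptions(precision=1,suppress=True)
x,y=jig(-172,0.5)
plan(x,y,44,1.462)
c=capture("top")
for n in ("bolt_knob","punch_knob"):
  for q in place_of(n,"top")[:1]:
    p=world(c,q["centre"],z=100); r=p[:2]-J0; print(n,q,p,r@[np.cos(JY),np.sin(JY)],r@[-np.sin(JY),np.cos(JY)])
E
```

```text
time_s: 27.05
eef_pos: [595.2, -148.2, 50.4]
ee_rot: [0.002, 0.056, 0.998, 0.002]
force: [5.5, 13.5, 7.7]
grip_width: 0.154
grip_force: 31.8
time_s: 27.68
eef_pos: [593.1, -148.9, 98.9]
ee_rot: [-0.002, 0.057, 0.998, 0.0]
force: [-0.5, 0.1, 1.1]
grip_width: 0.501
grip_force: 0.0
tcp [ 594.8 -149.6  136.8] ang 1.458 turn [-0.  0. -0.] shift [202.7 -59.6  92.8] grip 0.08 0.0 F [0.6 0.3 0.3] j [-0.4  0.6  1.3 -0.   1.3 -1.9] t 27.93
bolt_knob {'centre': [498.6, 237.5], 'conf': 0.49} [ 554.5 -371.3  100. ] 14.704862940962371 -164.63804483451844
```

The bolt is against its stop: 13.5 N, with the post at jig y≈61.5, so travel is about 90. Moving behind the punch post with the fingers shut.

```bash

python3 -m jog '[{"tx":40,"ty":-12,"tz":0,"ax":0,"ay":0,"az":0,"jaw":1},{"tx":40,"ty":-12,"tz":0,"ax":0,"ay":0,"az":0,"jaw":1},{"tx":40,"ty":-12,"tz":0,"ax":0,"ay":0,"az":0,"jaw":1},{"tx":40,"ty":-12,"tz":0,"ax":0,"ay":0,"az":0,"jaw":1},{"tx":43,"ty":-12,"tz":0,"ax":0,"ay":0,"az":0,"jaw":1}]' >/dev/null
python3 -m jog '[{"tx":0,"ty":0,"tz":0,"ax":0,"ay":0,"az":0,"jaw":1},{"tx":0,"ty":0,"tz":0,"ax":0,"ay":0,"az":0,"jaw":1}]' >/dev/null
python3 - <<'E'
from h import *
x,y=jig(-172,0.5)
plan(x,y,44,1.462)
w=wcap("w7")
for q in place_of("punch_knob","wrist")[:1]: print(q, wr(w,q["centre"],100))
E
```

```text
tcp [ 385.7 -185.7  134.1] ang 1.458 turn [ 0.    -0.    -0.004] shift [-1.3 -1.  90.1] grip 0.0 0.0 F [-0.3  0.1  0.1] j [-0.72  0.17  1.87  0.    1.1  -2.18] t 28.95
```

View pics/w7.png

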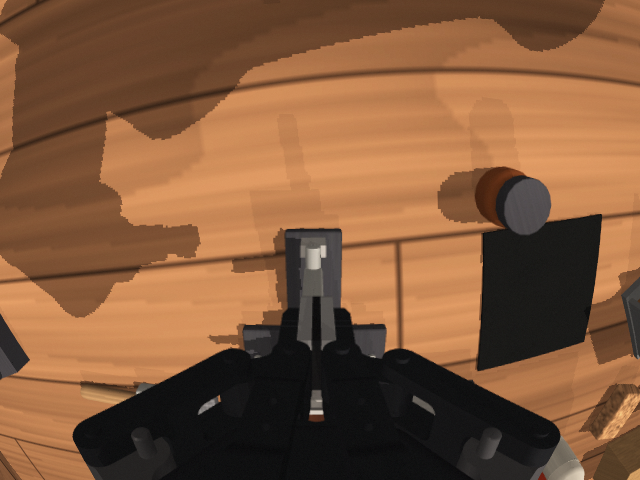

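The shut fingers (313,330) line up with the punch slide (313,270), and the post is hidden behind them. Going down, then pushing.

```bash

python3 -m jog '[{"tx":0,"ty":-1,"tz":30,"ax":0,"ay":0,"az":-0.004,"jaw":1},{"tx":0,"ty":0,"tz":30,"ax":0,"ay":0,"az":0,"jaw":1},{"tx":0,"ty":0,"tz":20,"ax":0,"ay":0,"az":0,"jaw":1},{"tx":0,"ty":0,"tz":8,"ax":0,"ay":0,"az":0,"jaw":1},{"tx":0,"ty":0,"tz":0,"ax":0,"ay":0,"az":0,"jaw":1}]' 
python3 -m jog '[{"tx":-8,"ty":0,"tz":0,"ax":0,"ay":0,"az":0,"jaw":1},{"tx":-8,"ty":0,"tz":0,"ax":0,"ay":0,"az":0,"jaw":1},{"tx":-8,"ty":0,"tz":0,"ax":0,"ay":0,"az":0,"jaw":1},{"tx":-8,"ty":0,"tz":0,"ax":0,"ay":0,"az":0,"jaw":1},{"tx":-8,"ty":0,"tz":0,"ax":0,"ay":0,"az":0,"jaw":1}]' 
```

```text
time_s: 29.68
eef_pos: [385.7, -186.5, 46.4]
ee_rot: [-0.0, 0.054, 0.999, 0.0]
force: [-0.3, 0.3, 0.4]
grip_width: 0.0
grip_force: 0.0
time_s: 30.3
eef_pos: [425.3, -190.9, 46.5]
ee_rot: [-0.001, 0.054, 0.999, 0.0]
force: [-5.7, -0.2, 4.4]
grip_width: -0.004
grip_force: 3.2
```

```bash

python3 -m jog '[{"tx":-6,"ty":0,"tz":0,"ax":0,"ay":0,"az":0,"jaw":1},{"tx":-5,"ty":0,"tz":0,"ax":0,"ay":0,"az":0,"jaw":1},{"tx":-2,"ty":0,"tz":0,"ax":0,"ay":0,"az":0,"jaw":1},{"tx":0,"ty":0,"tz":0,"ax":0,"ay":0,"az":0,"jaw":1}]' 
python3 -m jog '[{"tx":-2,"ty":0,"tz":0,"ax":0,"ay":0,"az":0,"jaw":1},{"tx":-1,"ty":0,"tz":0,"ax":0,"ay":0,"az":0,"jaw":1},{"tx":0,"ty":0,"tz":0,"ax":0,"ay":0,"az":0,"jaw":1}]' 
```

```text
time_s: 30.8
eef_pos: [437.9, -192.2, 46.5]
ee_rot: [-0.001, 0.054, 0.999, 0.0]
force: [-6.4, -1.0, 5.7]
grip_width: 0.002
grip_force: 3.6
time_s: 31.18
eef_pos: [440.5, -192.5, 46.5]
ee_rot: [-0.001, 0.054, 0.999, 0.0]
force: [-7.9, 0.8, 6.2]
grip_width: -0.001
grip_force: 4.2
```

```bash

python3 -m jog '[{"tx":-2,"ty":0,"tz":0,"ax":0,"ay":0,"az":0,"jaw":1},{"tx":0,"ty":0,"tz":0,"ax":0,"ay":0,"az":0,"jaw":1}]' 
python3 -m jog '[{"tx":-2,"ty":0,"tz":0,"ax":0,"ay":0,"az":0,"jaw":1},{"tx":0,"ty":0,"tz":0,"ax":0,"ay":0,"az":0,"jaw":1}]' 
```

```text
time_s: 31.42
eef_pos: [440.9, -192.5, 46.4]
ee_rot: [-0.003, 0.054, 0.999, 0.001]
force: [-18.6, -0.4, 12.8]
grip_width: -0.001
grip_force: 9.5
time_s: 31.68
eef_pos: [440.9, -192.4, 46.4]
ee_rot: [-0.006, 0.054, 0.999, 0.001]
force: [-31.8, 0.3, 20.0]
grip_width: -0.001
grip_force: 15.9
```

The punch is at its end stop, with the force jumping while position holds. Backing off, rising clear, and checking.

```bash

python3 -m jog '[{"tx":10,"ty":0,"tz":0,"ax":0,"ay":0,"az":0,"jaw":1},{"tx":12,"ty":0,"tz":0,"ax":0,"ay":0,"az":0,"jaw":1},{"tx":15,"ty":0,"tz":0,"ax":0,"ay":0,"az":0,"jaw":1},{"tx":15,"ty":0,"tz":0,"ax":0,"ay":0,"az":0,"jaw":1},{"tx":15,"ty":0,"tz":0,"ax":0,"ay":0,"az":0,"jaw":1}]' | grep -E "pos|^force"
python3 -m jog '[{"tx":0,"ty":0,"tz":-30,"ax":0,"ay":0,"az":0,"jaw":1},{"tx":0,"ty":0,"tz":-40,"ax":0,"ay":0,"az":0,"jaw":1},{"tx":0,"ty":0,"tz":-40,"ax":0,"ay":0,"az":0,"jaw":1},{"tx":0,"ty":0,"tz":-40,"ax":0,"ay":0,"az":0,"jaw":1},{"tx":0,"ty":0,"tz":0,"ax":0,"ay":0,"az":0,"jaw":1}]' 
python3 - <<'E'
from h import *
np.set_printoptions(precision=1,suppress=True)
c=capture("top")
v,u=np.mgrid[190:320,330:460]; d=c["depth"][v,u]; T=np.linalg.inv(c["camera_from_world"])
P=np.stack([(u-c["cx"])/c["fx"]*d,-(v-c["cy"])/c["fy"]*d,-d],-1)@T[:3,:3].T+T[:3,3]
rel=P[...,:2]-J0; cc,ss=np.cos(JY),np.sin(JY); jx=rel@[cc,ss]; jy=rel@[-ss,cc]; z=P[...,2]
def st(n,m): print(n,m.sum(),z[m].mean(),np.percentile(jx[m],[2,50,98]),np.percentile(jy[m],[2,50,98]))
st("body",(z>90)&(z<104)&(abs(jy)<26)&(jx>-54)&(jx<56))
st("bolt post",(z>90)&(z<106)&(jx>15)&(jx<45)&(jy>30))
st("punch post",(z>85)&(z<106)&(jx<-80)&(abs(jy)<15))
st("bolt rod",(z>38)&(z<52)&(jx>20)&(jx<40)&(abs(jy)<25))
E
```

```text
eef_pos: [378.7, -186.0, 46.6]
force: [-0.1, -0.5, 0.3]
time_s: 32.92
eef_pos: [380.1, -186.8, 199.0]
ee_rot: [0.003, 0.054, 0.999, -0.002]
force: [0.5, -0.4, -0.7]
grip_width: 0.005
grip_force: 0.0
body 632 97.2538972845528 [-47.2 -18.5  10.2] [-20.2   2.2  24.4]
bolt post 49 99.62774449509345 [22.9 29.6 36.7] [56.2 62.4 68.8]
punch post 51 98.67865732295564 [-146.8 -139.4 -133.1] [-6.4  0.6  6.9]
bolt rod 133 48.419889236209166 [23.2 29.2 36.4] [-23.7   0.3  24.4]
```

```bash
python3 -c "
from rig import finish_job
print(finish_job())"
```

```text
the job is handed in; nothing more can be done
None
```

I've handed the job in: the heel block is seated ledge-front in the jig, the bolt is home at about 90 mm, and the punch was pushed to its end stop and is back at rest; one early mis-grip pressed the fingertips on the block's top at about 18 N, and I did not re-measure the other objects at the end.

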